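# Knock a jammed bottle stopper out of its keeper cup

## Robot

A 6-joint arm with a two-finger parallel gripper is mounted at the origin on the work surface. World frame = base frame: x ahead of the robot, y to its left, z up, the work surface at z = 0. Lengths are in mm, angles in rad, forces in N, time in s.
With the tool pointing down it reaches from about 350 to 975 mm from the base axis. Payload 7.1 kg.
Tool frame: the origin (TCP) lies midway between the tips of the shut fingers; the grasp point (between the pads) lies 19 mm behind it; z points along the fingers, y is the line along which they close (so a half turn about z gives the same grasp; the last joint's range is limited). The gripper opens to 88 mm and grips with 3 to 60 N. Pads are 20 mm wide; open, the fingers measure 115 mm over their backs; the gripper's body (75 mm by 178 mm) begins 61 mm behind the grasp point.
Start: joints at [-1.192, 0.423, 1.63, -0, 1.089, -0.019], TCP at [242.135, -576.173, 222.675] pointing down, gripper open.
Joint ranges: [-3, 3], [-0.9, 2.11], [0.09, 2.58], [-1.31, 4.45], [0.11, 2.69], [-2.54, 2.54]. Speed limits (rad/s): [2.39, 2.39, 3.01, 3.14, 3.14, 3.14].

## Interface

Orientations are given as a rotation vector (axis times angle).
In Python, from workcell import ctrl gives the robot as it stands. The module is installed in compiled form; this text tells all that it offers.
- The arm moves only by the tool servo_tool, never from a script. Its argument "increments" is a list of rows, each a list of 7 numbers: the shift along the world's x, y, z in cm, then the turn, a rotation vector about the world's x, y, z in degrees, then the opening, from -1 (shut) to 1 (fully open). A call has 1 to 20 rows; each row is the pose to reach, as a shift and turn from the pose commanded when the call began; what a row does not reach only later rows make up. A row lasts 1/12 s, in which the tool goes at most 41.7 mm and 7.16 degrees, less where a joint would pass 70% of its speed; a pose out of reach is approached as far as the arm can. A call with a gripper value outside its range is refused whole. The fingers move at their own pace and stop on an object; the grip force is fixed at half the most. Time passes only in rows, so rows that repeat a pose let the fingers close. It gives the time, the measured TCP pose, the force, the opening and the grip force at its end, in the units of the state.
- ctrl.get_obs(): the state, without advancing time (a new reading comes with each control period).
- ctrl.get_image(name): name is "side" or "top"; returns a dict with "image" (420x560x3 uint8, red, green, blue), "fx", "fy", "cx", "cy" (pixels), "extrinsics" (4x4, takes a point from camera to world coordinates). Camera axes: x right, y up, looking along -z (the intrinsics and any distortion apply to the point x, -y, -z); pixel columns grow to the right and rows downward; lengths in mm; the calibration is good to about 2 mm. A picture is of the moment at which its call begins. There is no depth.
- ctrl.close_job(): hands the job in; it is judged then, once.
The state is a dict: "t": time; "qpos": joint angles; "qvel": joint speeds; "joint_torque": joint torques, N m; "ee_pos": TCP position; "orientation": TCP orientation; "ft_force": force on the tool from outside, world axes, zero at the start; "moment": the same for the moment, N m; "width": finger opening in mm; "grasp_force": force on a finger pad.
Only numpy, scipy, OpenCV 4.12 (cv2) and the standard library are available. Lean on these libraries where they do the work, as an engineer would, in place of code of your own. Each camera call takes 0.05 s, during which the arm holds its last target. There are 200 camera calls.

## Task

A bottle stopper is jammed in the bottom of the steel cup that lies on the wooden saddle. Turn the cup upside down over the wooden tray and knock its rim on the tray floor until the stopper drops out and stays behind in the tray, then stand the empty cup upside down, wholly on the round cork coaster, and let go. Leave the bottle, the wine glass and the bowl of corks alone.

Things in the scene. Friction and masses are not known exactly. Their poses are not given: they have to be found in the camera images.
- cup: round steel cup, 52 mm diameter, 72 mm long, wall 3, base 4 mm, 0.18 kg, with a flat black rubber patch on each side (its +y and -y, 57 mm over both, 26 mm high, 8 to 42 mm from the base) to grip by, at about 80 N. Origin: centre of the base's outer face; x axis along the cup, out through the open mouth. It starts lying level on the saddle, mouth away from the robot, patches upright
- cup_mouth (a point): centre of the cup's open mouth, in the plane of the rim, 72 mm along the cup's x axis from cup. The rim is what to knock, flat, on the tray floor: a run-up of a few cm at about 0.2 m/s, stopped by a contact force of 5 N or so, is a good knock
- stopper: jammed stopper, 80 g: brass head 24 mm diameter x 14 mm, cork shank 16 mm x 20 mm. Origin: centre of the head's end face, at the start 4.5 mm from the cup's outer base face; x along the shank, to the mouth. Ribs and a sprung cheek in the cup pinch the head: its weight alone does not free it; each knock shifts it a mm or more and after 8 mm it drops. The number of knocks (1 to 12) varies
- saddle: wooden block 60 x 44 mm, 30 mm high, with two 8 mm brass rails, 30 mm apart, along its x; fixed. Origin at the centre of its underside. The cup lies on the rails, along the saddle's x, with its axis 60 mm above the table; the cup overhangs the 44 mm block by 4 mm on each side, so fingers pass beside it
- tray: open pale wood tray, outside 180 (its x) x 220 (its y) x 25 mm high, walls and floor 6 mm thick; fixed. Origin at the centre of its underside, inner floor 6 mm above it
- coaster: round cork coaster, 130 mm diameter, 6 mm thick, fixed. Origin at the centre of its underside
- bottle: standing green wine bottle, 74 mm diameter, 290 mm high; bystander. Origin at the centre of its underside
- glass: standing wine glass, 72 mm diameter, 185 mm high; bystander. Origin at the centre of its underside
- corkbowl: terracotta bowl of corks, 110 mm diameter, 45 mm high; bystander. Origin at the centre of its underside
Mind the look-alikes: they are no part of the job. Leave any green look-alike of the cup alone.

How it is judged (in metres and radians):
On the way, in this order (a step that is already met when the one before it is completed fails the run):
1. the cup is upside down (mouth within 30 degrees of straight down) over the tray with the stopper still in it (angle between cup's own x axis and vertical above 2.618 rad and x of cup_mouth in the frame of tray between -0.08 and 0.08 m and y of cup_mouth in the frame of tray between -0.1 and 0.1 m and distance between stopper and cup below 0.025 m), for 0.2 s.
2. the cup, still upside down, knocks on the tray (over 2 N) (angle between cup's own x axis and vertical above 2.618 rad and contact force between cup and tray above 2 N).
3. the stopper lies or stands in the tray and the cup has been lifted off it (x of stopper in the frame of tray between -0.087 and 0.087 m and y of stopper in the frame of tray between -0.107 and 0.107 m and height (world z) of stopper below 0.05 m and distance between stopper and cup above 0.08 m and height (world z) of cup_mouth above 0.02 m), for 0.2 s.
At the end, for the whole second after the job is handed in: The stopper is at rest inside the tray; the empty cup stands upside down at rest, rim flat on the coaster (within 5 degrees), its axis within 41 mm of the coaster's centre, released (x of stopper in the frame of tray between -0.087 and 0.087 m and y of stopper in the frame of tray between -0.107 and 0.107 m and height (world z) of stopper below 0.05 m and linear speed of stopper below 0.03 m/s and angle between cup's own x axis and vertical above 3.05 rad and horizontal distance between cup and coaster below 0.041 m and height (world z) of cup_mouth between 0.003 and 0.01 m and linear speed of cup below 0.02 m/s); the robot touches nothing.
It fails at once if the bottle is moved more than 15 mm (distance of bottle from where it was at the start of the episode above 0.015 m).
It fails at once if the glass is moved more than 15 mm (distance of glass from where it was at the start of the episode above 0.015 m).
It fails at once if the bowl is moved more than 15 mm (distance of corkbowl from where it was at the start of the episode above 0.015 m).
It also fails if it takes over 54 s, if anything falls off the work surface, if the arm or the gripper's body presses on something with over 40 N, if the wrist force passes 120 N, or if a joint passes its speed limit or range.

## Working session

There is one attempt and no reset: what is moved stays moved. The work goes in short steps, Python scripts to look and compute and a tool call to move; the robot and the scene stay as the last step left them, time stands still between calls to the robot, and variables do not carry over. Pictures are saved under pics/ and viewed, at most 10 in all, crops included, and the job is handed in when it is done.

Besides the shell and the picture viewer there is one more tool, called after "Emit:" as name([rows], argument=value, ...), one row to a line, values as JSON. servo_tool: Moves the arm, as the interface text tells. Its arguments: {"type":"object","properties":{"increments":{"type":"array","items":{"type":"array","items":{"type":"number"}}}},"required":["increments"]}

```bash
mkdir -p pics
cat > h.py <<'E'
import numpy as np, cv2, pickle
from workcell import ctrl
def snap(name,fn):
    d=ctrl.get_image(name); cv2.imwrite('pics/'+fn+'.png',cv2.cvtColor(d['image'],cv2.COLOR_RGB2BGR)); pickle.dump(d,open('pics/'+fn+'.pkl','wb')); return d
def ray(fn,u,v):
    d=pickle.load(open('pics/'+fn+'.pkl','rb')); E=np.array(d['extrinsics'])
    r=E[:3,:3]@np.array([(u-d['cx'])/d['fx'],-(v-d['cy'])/d['fy'],-1.]); return E[:3,3],r
def pt(fn,u,v,z):
    o,r=ray(fn,u,v); return np.round(o+r*(z-o[2])/r[2],1)
def proj(fn,p):
    d=pickle.load(open('pics/'+fn+'.pkl','rb')); E=np.array(d['extrinsics']); q=E[:3,:3].T@(np.array(p)-E[:3,3])
    return np.round([d['cx']+d['fx']*q[0]/-q[2], d['cy']-d['fy']*q[1]/-q[2]],1)
E
python3 - <<'E'
from h import *
for n in('top','side'):
    d=snap(n,n+'0'); print({k:d[k] for k in d if k!='image'})
print(ctrl.get_obs())
E
```

```text
{'fx': 419.9974478810606, 'fy': 419.9974478810606, 'cx': 279.2846413811106, 'cy': 214.12514154149773, 'extrinsics': array([[ 1.59384493e-02,  9.85591263e-01, -1.68391886e-01,
         4.14353902e+02],
       [-9.99822324e-01,  1.74051367e-02,  7.23748173e-03,
         8.21458808e+00],
       [ 1.00640825e-02,  1.68246612e-01,  9.85693559e-01,
         1.20597344e+03],
       [ 0.00000000e+00,  0.00000000e+00,  0.00000000e+00,
         1.00000000e+00]])}
{'fx': 426.10744731972835, 'fy': 426.10744731972835, 'cx': 280.89386135725573, 'cy': 208.55331594802448, 'extrinsics': array([[-7.51937387e-01,  3.63142179e-01, -5.50198077e-01,
        -3.18514955e+01],
       [-6.58914431e-01, -3.88001411e-01,  6.44427403e-01,
         7.77760429e+02],
       [ 2.05411409e-02,  8.47102511e-01,  5.31032389e-01,
         7.13666421e+02],
       [ 0.00000000e+00,  0.00000000e+00,  0.00000000e+00,
         1.00000000e+00]])}
{'t': 0.1, 'qpos': array([-1.19200177e+00,  4.23762101e-01,  1.63062593e+00, -3.07236679e-05,
        1.08860636e+00, -1.90231420e-02]), 'qvel': array([ 0.00013814, -0.00138411, -0.00418812, -0.00027127, -0.00015857,
        0.00053874]), 'joint_torque': array([ 7.24060665e-04, -5.45613742e+01, -2.74323034e+01,  6.45930972e-02,
        1.88434002e-02, -4.39701387e-05]), 'ee_pos': array([ 241.94139042, -575.71235145,  221.97603117]), 'orientation': array([-3.07829755e+00, -6.20528516e-01,  4.35808673e-04]), 'ft_force': array([-0.66845267,  0.30696363, -0.33719246]), 'moment': array([-0.01840737,  0.0248543 , -0.05738886]), 'grasp_force': 0.0, 'width': 87.7377606645587}
```

View pics/top0.png

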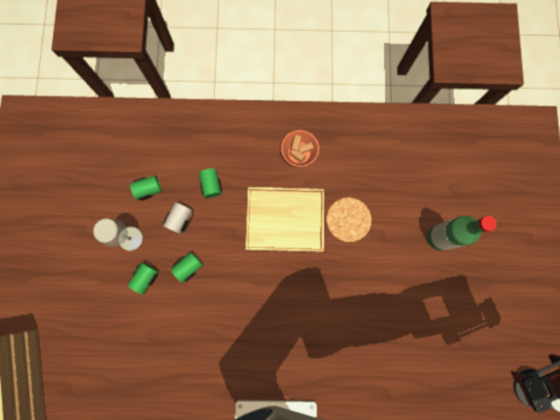

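View pics/side0.png

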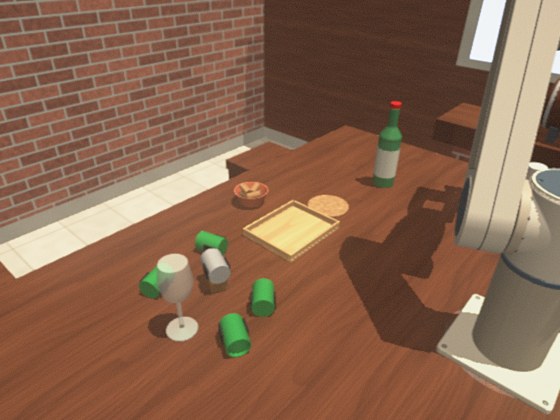

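Top: the steel cup is at (178,217). The look-alikes are green cups at (146,187), (209,182), (187,266) and (143,278). The glass foot is at (130,239), the tray at (285,219), the coaster at (349,219). By its colour I choose (178,217), and check it in a close crop.

Run:
```python
from h import *
a=cv2.imread('pics/top0.png')[170:290,95:225]; b=cv2.imread('pics/side0.png')[220:320,160:290]
a=cv2.resize(a,None,fx=4,fy=4,interpolation=cv2.INTER_CUBIC)[:600,:];b=cv2.resize(b,None,fx=2,fy=2,interpolation=cv2.INTER_CUBIC)
c=np.zeros((480,800,3),np.uint8);c[:480,:520]=a;c[:200,530:790]=b
cv2.imwrite('pics/crop0.png',c)
for u,v,z,n in [(178,217,86,'cup'),(248,189,25,'trFL'),(323.5,188,25,'trFR'),(247,250,25,'trNL'),(324,250,25,'trNR'),(349,219.5,6,'coaster'),(130,239,0,'glassfoot'),(106,232,185,'glass top'),(300,149,45,'bowl'),(187,266,40,'g'),(143,278,40,'g'),(146,187,40,'g'),(209,182,40,'g')]: print(n,pt('top0',u,v,z))
```

```text
cup [593.  272.9  86. ]
trFL [687.9  90.8  25. ]
trFR [ 694.8 -126.8   25. ]
trNL [512.3  88.6  25. ]
trNR [ 515.9 -127.9   25. ]
coaster [ 607.1 -202.8    6. ]
glassfoot [540.3 427.1   0. ]
glass top [537.1 422.5 185. ]
bowl [804.1 -57.   45. ]
g [464.2 251.3  40. ]
g [429.7 369.7  40. ]
g [685.  379.2  40. ]
g [702.8 201.3  40. ]
```

View pics/crop0.png

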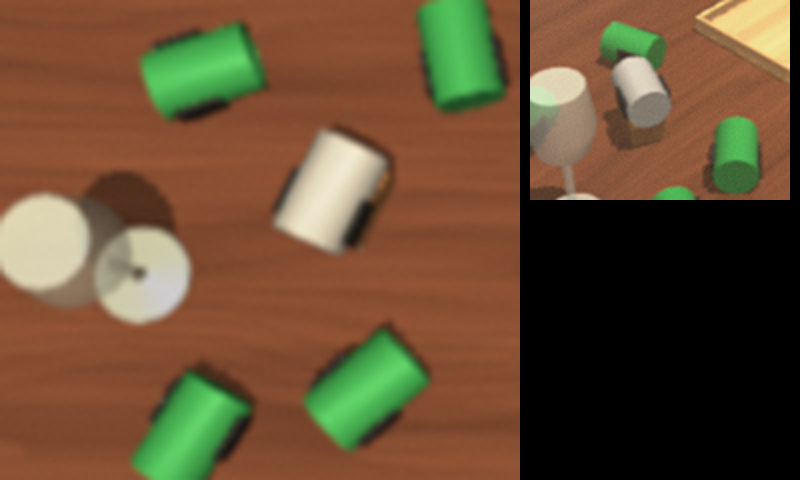

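The crop shows the steel cup with corners (327,128), (388,158), (340,252), (275,227). Its black patches sit towards the near (base) end and the saddle shadow is below it, so the choice holds. Next I'll work out its pose.

Run:
```python
from h import *
c=lambda u,v,z: pt('top0',95+(u+.5)/4-.5,170+(v+.5)/4-.5,z)
P=[c(327,128,60),c(388,158,60),c(340,252,60),c(275,227,60)]
m=(P[0]+P[1])/2; b=(P[2]+P[3])/2; d=m-b
print('mouth',m,'base',b,'len',np.hypot(*d[:2]),'w',np.linalg.norm(P[0]-P[1]),np.linalg.norm(P[2]-P[3]),'hd',np.degrees(np.arctan2(d[1],d[0])))
print('patches',c(287,195,60),c(360,220,60))
print('bottle',pt('top0',441,240,0)); 
# side cross-check: base face centre and mouth top
print([pt('side0',x,y,z) for x,y,z in((221,275,60),)])
print(proj('side0',b),proj('side0',m),proj('side0',[604,-18,25]))
# max reach etc
```

```text
mouth [630.1  264.25  60.  ] base [562.15 294.85  60.  ] len 74.52222822755633 w 47.8649140811931 48.399380161320245 hd -24.243520587245307
patches [592.8 310.7  60. ] [576.2 259.6  60. ]
bottle [ 552.7 -469.8    0. ]
[array([556.3, 295.6,  60. ])]
[219.5 273.7] [210.2 255.2] [292.  223.7]
```

Emit:
servo_tool([
  [2,4,2,0,0,7,1],
  [4,8,2,0,0,14,1],
  [5.5,12,2,0,0,21,1],
  [7,16,2,0,0,28,1],
  [8.5,20,2,0,0,35,1],
  [10,24,2,0,0,42,1],
  [11.5,28,2,0,0,49,1],
  [13,32,2,0,0,56,1],
  [14.5,36,2,0,0,63,1],
  [16,40,2,0,0,70,1],
  [18,44,2,0,0,77,1],
  [20,48,2,0,0,84,1],
  [22,52,2,0,0,91,1],
  [24,56,2,0,0,98,1],
  [26,60,2,0,0,105,1],
  [28,64,2,0,0,112,1],
  [30,68,2,0,0,119,1],
  [32,72,2,0,0,126,1],
])

```text
t: 1.6
ee_pos: [543.4, 107.9, 242.4]
orientation: [-0.835, -3.028, 0.0]
ft_force: [1.1, -0.2, -0.4]
width: 87.6
grasp_force: 0.0
```

Run:
```python
from h import *
o=ctrl.get_obs(); print(o['qpos'].round(3),o['ee_pos'])
a=cv2.imread('pics/top0.png')[185:250,155:205]; a=cv2.resize(a,None,fx=8,fy=8,interpolation=cv2.INTER_CUBIC)
h=cv2.cvtColor(a,cv2.COLOR_BGR2HSV); m=((h[...,1]<80)&(h[...,2]>110)).astype(np.uint8)
n,l,s,ce=cv2.connectedComponentsWithStats(m); k=1+np.argmax(s[1:,4]); pts=np.argwhere(l==k)[:,::-1].astype(np.float32)
r=cv2.minAreaRect(pts); print(r,s[k])
bx=[pt('top0',155+(u+.5)/8-.5,185+(v+.5)/8-.5,62) for u,v in cv2.boxPoints(r)]; print(bx)
for i in range(4):
    d=bx[i]-bx[i-1]; print(np.hypot(*d[:2]),np.degrees(np.arctan2(d[1],d[0])))
print(np.mean(bx,0))
```

```text
[ 0.175  0.296  1.77  -0.     1.075 -0.858] [543.35945019 107.94360654 242.41023243]
((180.18997192382812, 262.75518798828125), (153.43614196777344, 226.10765075683594), 27.512004852294922) [   69   143   223   244 31470]
[array([572.4, 320.8,  62. ]), array([643.2, 289.1,  62. ]), array([619. , 240.8,  62. ]), array([548.8, 272.9,  62. ])]
53.39822094414761 63.77084987959896
77.57274005731658 -24.119976977140947
54.02342084688828 -116.61248144729763
77.19099688435176 155.4270423958885
[595.85 280.9   62.  ]
```

Emit:
servo_tool([
  [0.6,3.5,0,0,0,2,1],
  [1.2,7,0,0,0,4,1],
  [1.8,10.5,-2,0,0,6,1],
  [2.4,14,-4,0,0,6,1],
  [2.4,14,-6,0,0,6,1],
  [2.4,14,-6,0,0,6,1],
])

```text
t: 2.1
ee_pos: [564.4, 246.6, 178.2]
orientation: [-0.68, -3.061, 0.006]
ft_force: [-1.0, -0.2, 0.2]
width: 87.8
grasp_force: 0.0
```

Run:
```python
from h import *
from scipy.spatial.transform import Rotation as R
o=ctrl.get_obs(); print(o['t'],o['qpos'].round(4),o['ee_pos'].round(1),R.from_rotvec(o['orientation']).as_matrix().round(3),o['ft_force'],o['joint_torque'])
```

```text
2.1 [ 0.3926  0.465   1.6784  0.      1.0054 -0.7411] [564.4 246.6 178.2] [[-0.906  0.423 -0.007]
 [ 0.423  0.906 -0.003]
 [ 0.005 -0.005 -1.   ]] [-0.97636846 -0.20222485  0.23366106] [  1.45606343 -56.47972226 -28.60396028   0.18662998  -0.7819692
   0.13088048]
```

Emit:
servo_tool([
  [1,2,0,-2.1,-4.5,0,1],
  [2.2,3.7,0,-4.2,-9.1,0,1],
  [2.2,3.7,0,-4.2,-9.1,0,1],
  [2.2,3.7,0,-4.2,-9.1,0,1],
])

```text
t: 2.43
ee_pos: [588.4, 282.9, 183.2]
orientation: [0.646, 2.9, -0.055]
ft_force: [-0.4, -0.3, 0.2]
width: 87.7
grasp_force: 0.0
```

```bash
cat > fk.py <<'E'
import numpy as np
from scipy.spatial.transform import Rotation as R
def fk(q,p):
    r0,a,b,h,L,off=p
    Rz=R.from_euler('z',q[0]); 
    w=np.array([r0+a*np.sin(q[1])+b*np.sin(q[1]+q[2]),off,h+a*np.cos(q[1])+b*np.cos(q[1]+q[2])])
    W=Rz*R.from_euler('y',q[1]+q[2])*R.from_euler('z',q[3])*R.from_euler('y',q[4])*R.from_euler('z',q[5]-np.pi/2*0)
    return Rz.apply(w)+W.apply([0,0,L]),W
E
python3 - <<'E'
from h import *; from fk import *
from scipy.optimize import least_squares
o=ctrl.get_obs(); print(o['t'],o['qpos'].round(4).tolist(),o['ee_pos'].round(1),R.from_rotvec(o['orientation']).as_matrix().round(3).tolist())
D=[([-1.192,.42376,1.63063,0,1.0886,-.019],[241.94,-575.7,221.98]),([.175,.296,1.77,0,1.075,-.858],[543.36,107.94,242.41]),([.3926,.465,1.6784,0,1.0054,-.7411],[564.4,246.6,178.2]),(o['qpos'],o['ee_pos'])]
f=lambda p:np.concatenate([fk(q,p)[0]-np.array(e) for q,e in D]+[0.01*(p-np.array([0,450,450,300,250,12]))])
s=least_squares(f,[0,450,450,300,250,12]); print(s.x.round(1),s.fun[:12].round(1)); 
W=fk(o['qpos'],s.x)[1].as_matrix();print(W.round(3).tolist())
E
```

```text
2.4333 [0.4958, 0.4675, 1.6733, -0.1777, 0.9039, -0.5333] [588.4 282.9 183.2] [[-0.892, 0.424, 0.157], [0.418, 0.905, -0.073], [-0.173, 0.001, -0.985]]
[-19.  533.1 475.4 262.9 304.4  11.7] [-1.6  3.3  1.4  1.1  0.2  0.1  1.6  0.4 -0.8  0.5  0.8 -0.7]
[[-0.424, -0.892, 0.157], [-0.905, 0.418, -0.073], [-0.001, -0.173, -0.985]]
```

```bash
cat >> fk.py <<'E'
from scipy.optimize import least_squares
P=np.array([-19,533.1,475.4,262.9,304.4,11.7])
LO=np.array([-3,-.9,.09,-1.31,.11,-2.54]);HI=np.array([3,2.11,2.58,4.45,2.69,2.54])
def ik(pos,T,q0,p=P):
    W0=T*R.from_euler('z',-90,degrees=True)
    def f(q):
        x,W=fk(q,p); return np.r_[(x-pos)/100,(W0.inv()*W).as_rotvec()]
    s=least_squares(f,np.clip(q0,LO+.01,HI-.01),bounds=(LO,HI)); return s.x,np.abs(s.fun).max()
def tool(head,tau): # cup upside down; tool heading deg, tau = tool tilt in grasp
    h=np.array([np.cos(np.radians(head)),np.sin(np.radians(head)),0]); z=np.array([0,0,1.])
    t=np.radians(tau); tz=h*np.cos(t)-z*np.sin(t); ty=np.cross(z,-h)  # cup x was -h heading; ty = left of it
    return R.from_matrix(np.c_[np.cross(ty,tz),ty,tz])
E
python3 - <<'E'
from fk import *
for name,g in (('tray',[604,-18,53]),('coaster',[607,-203,53])):
  for tau in (10,):
    for head in range(60,331,30):
      T=tool(head,tau); best=None
      for q0 in ([0,.6,1.5,0,2.3,-1.57],[0,.6,1.5,1.57,1.5,-1],[0,.6,1.5,-1.2,1.5,-1],[0,.6,1.5,3,1,1]):
        q,e=ik(np.array(g)+19*T.as_matrix()[:,2],T,np.array(q0))
        if best is None or e<best[1]: best=(q,e)
      q,e=best; print(name,tau,head,q.round(2),round(e,3))
E
```

```text
tray 10 60 [-0.54  0.97  1.94  1.52  1.4  -1.33] 0.0
tray 10 90 [-0.48  1.07  1.58  1.07  1.63 -1.13] 0.0
tray 10 120 [-0.35  1.19  1.23  0.74  1.95 -1.1 ] 0.0
tray 10 150 [-0.2   1.3   0.96  0.41  2.23 -1.25] 0.0
tray 10 180 [-0.03  1.35  0.85 -0.05  2.34 -1.61] 0.0
tray 10 210 [ 0.13  1.29  0.98 -0.48  2.19 -1.94] 0.0
tray 10 240 [ 0.28  1.18  1.27 -0.81  1.9  -2.06] 0.0
tray 10 270 [ 0.39  1.05  1.62 -1.14  1.59 -2.  ] 0.0
tray 10 300 [ 0.41  0.95  2.08  4.45  1.38 -1.65] 0.162
tray 10 330 [ 0.3   0.94  2.27  3.95  1.44 -1.52] 0.0
coaster 10 60 [-0.78  1.04  1.66  1.26  1.52 -1.14] 0.0
coaster 10 90 [-0.69  1.17  1.27  0.91  1.84 -1.03] 0.0
coaster 10 120 [-0.55  1.32  0.92  0.61  2.18 -1.1 ] 0.0
coaster 10 150 [-0.4   1.42  0.69  0.19  2.42 -1.4 ] 0.0
coaster 10 180 [-0.24  1.4   0.72 -0.34  2.38 -1.86] 0.0
coaster 10 210 [-0.09  1.29  1.   -0.71  2.09 -2.1 ] 0.0
coaster 10 240 [ 0.04  1.14  1.36 -1.01  1.74 -2.11] 0.0
coaster 10 270 [ 0.1   1.02  1.68 -1.31  1.46 -2.02] 0.086
coaster 10 300 [ 0.06  0.95  2.08  4.27  1.35 -1.68] 0.0
coaster 10 330 [-0.2   0.94  2.29  3.46  1.48 -1.54] 0.0
```

Emit:
servo_tool([
  [0.2,-0.1,-3,0,0,0,1],
  [0.2,-0.1,-6,0,0,0,1],
  [0.2,-0.1,-9,0,0,0,1],
  [0.2,-0.1,-11.5,0,0,0,1],
  [0.2,-0.1,-13,0,0,0,1],
  [0.2,-0.1,-14.2,0,0,0,1],
  [0.2,-0.1,-14.2,0,0,0,1],
  [0.2,-0.1,-14.2,0,0,0,1],
])

```text
t: 3.1
ee_pos: [591.4, 280.8, 40.9]
orientation: [0.65, 2.899, -0.056]
ft_force: [-0.1, -0.3, -0.4]
width: 87.9
grasp_force: 0.0
```

Run:
```python
from h import *
d=snap('side','side1');d=snap('top','top1')
a=cv2.imread('pics/side1.png')[130:330,120:320]; b=cv2.imread('pics/top1.png')[150:290,90:230]
cv2.imwrite('pics/c1.png',np.hstack([cv2.resize(a,(400,400),interpolation=2),cv2.resize(b,(400,400),interpolation=2)]))
print(ctrl.get_obs()['ee_pos'])
```

```text
[592.13845081 281.71472745  42.17549106]
```

View pics/c1.png

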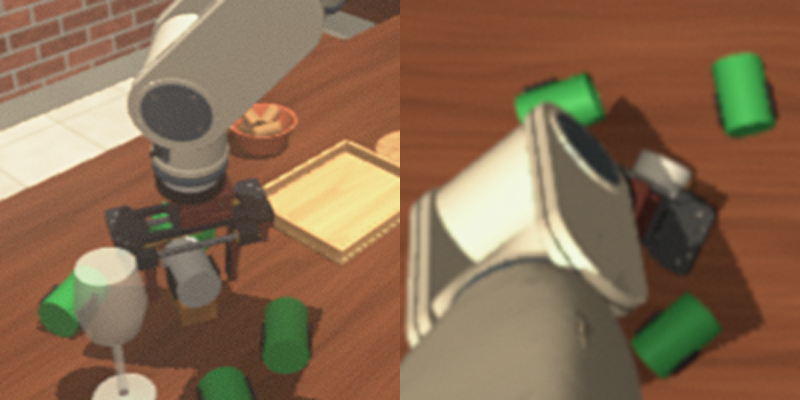

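The side view shows the fingers straddling the steel cup (crop (190,265)), and the force is near zero. I close the gripper.

Emit:
servo_tool([
  [0,0,0,0,0,0,-1],
  [0,0,0,0,0,0,-1],
  [0,0,0,0,0,0,-1],
  [0,0,0,0,0,0,-1],
  [0,0,0,0,0,0,-1],
  [0,0,0,0,0,0,-1],
  [0,0,0,0,0,0,-1],
  [0,0,0,0,0,0,-1],
])

```text
t: 3.87
ee_pos: [590.6, 281.1, 40.9]
orientation: [0.648, 2.899, -0.057]
ft_force: [-1.9, -4.4, 4.4]
width: 56.7
grasp_force: 29.9
```

Emit:
servo_tool([
  [0,0,2,0,0,0,-1],
  [0,0,4.5,0,0,0,-1],
  [0,0,8,0,0,0,-1],
  [0,-1,12,0,0,0,-1],
  [0,-3,16,0,0,0,-1],
  [0,-6,18,0,0,0,-1],
  [0,-9,18,0,0,0,-1],
  [0,-12,18,0,0,0,-1],
  [0,-12,18,0,0,0,-1],
])

```text
t: 4.62
ee_pos: [590.1, 157.5, 220.8]
orientation: [0.652, 2.899, -0.058]
ft_force: [0.2, -0.4, -3.1]
width: 56.8
grasp_force: 29.9
```

Emit:
servo_tool([
  [0,-1,0,3,6.3,0,-1],
  [0,-2,0,5.9,12.7,0,-1],
  [0,-3,0,8.9,19,0,-1],
  [0,-4,0,11.8,25.4,0,-1],
  [0,-5,0,14.8,31.7,0,-1],
  [0,-6,0,17.8,38,0,-1],
  [0,-7,0,20.7,44.4,0,-1],
  [0,-8,0,23.7,50.7,0,-1],
  [0,-9,0,26.6,57.1,0,-1],
  [0,-10,0,29.6,63.4,0,-1],
  [0,-11,0,32.6,69.8,0,-1],
  [0,-12,0,35.5,76.1,0,-1],
  [0,-12,0,38,81.6,0,-1],
  [0,-12,0,38,81.6,0,-1],
  [0,-12,0,38,81.6,0,-1],
])

```text
t: 5.87
ee_pos: [590.7, 42.1, 217.6]
orientation: [-0.385, -1.712, -0.315]
ft_force: [1.0, 0.4, -3.0]
width: 57.3
grasp_force: 29.9
```

```bash
cat >> fk.py <<'E'
def state():
    from workcell import ctrl
    o=ctrl.get_obs(); T=R.from_rotvec(o['orientation']); M=T.as_matrix(); G=o['ee_pos']-19*M[:,2]
    t=np.radians(10); cx=T.apply([-np.cos(t)*0,0,0])  # placeholder
    # in grasp: tool z = h sin t - z cos t ; tool x = -(h cos t + z sin t) => h = tz sin t - tx cos t
    c=M[:,2]*np.sin(t)-M[:,0]*np.cos(t)
    print('t',round(o['t'],2),'q',o['qpos'].round(3),'TCP',o['ee_pos'].round(1),'G',G.round(1),'cupx',c.round(3),'mouth~',(G+45*c).round(1),'toolhead',np.degrees(np.arctan2(M[1,2],M[0,2])).round(1),'F',o['ft_force'].round(1),'w',round(o['width'],1),round(o['grasp_force'],1))
    return o,M,G,c
E
python3 - <<'E'
from fk import *
o,M,G,c=state(); x,W=fk(o['qpos'],P); print('fk err',(x-o['ee_pos']).round(1),'wrist z', (o['ee_pos']-P[4]*M[:,2]).round(0))
E
```

```text
t 5.87 q [-0.113  1.067  1.037  0.465  2.37  -1.162] TCP [590.7  42.1 217.6] G [607.6  34.2 220.9] cupx [-0.003 -0.005 -1.   ] mouth~ [607.5  34.  175.9] toolhead 155.0 F [ 1.   0.4 -3. ] w 57.3 29.9
fk err [-9.3 -0.8  8.5] wrist z [862. -85. 270.]
```

Emit:
servo_tool([
  [0,-0.5,0,0,0,-7,-1],
  [-0.2,-1,0,0,0,-14,-1],
  [-0.4,-1.5,-1,0,0,-21,-1],
  [-0.6,-2,-3,0,0,-28,-1],
  [-0.7,-2.5,-5,0,0,-35,-1],
  [-0.7,-3,-7,0,0,-42,-1],
  [-0.7,-3.5,-9,0,0,-45,-1],
  [-0.7,-3.5,-11,0,0,-45,-1],
  [-0.7,-3.5,-13,0,0,-45,-1],
  [-0.7,-3.5,-13,0,0,-45,-1],
  [-0.7,-3.5,-13,0,0,-45,-1],
])

```text
t: 6.78
ee_pos: [584.6, 7.1, 91.7]
orientation: [-1.053, -1.501, -0.878]
ft_force: [0.9, -0.7, -2.2]
width: 57.0
grasp_force: 29.9
```

Run:
```python
from fk import *; from h import *
o,M,G,c=state(); print('wrist z', (o['ee_pos']-P[4]*M[:,2]).round(0))
snap('side','side2');snap('top','top2')
a=cv2.imread('pics/side2.png')[100:300,150:350]; b=cv2.imread('pics/top2.png')[150:290,220:360]
cv2.imwrite('pics/c2.png',np.hstack([cv2.resize(a,(400,400),interpolation=2),cv2.resize(b,(400,400),interpolation=2)]))
```

```text
t 6.78 q [-0.401  1.091  1.373  0.849  1.859 -1.069] TCP [584.6   7.1  91.7] G [591.  -10.4  95.1] cupx [-0.001 -0.004 -1.   ] mouth~ [590.9 -10.6  50.1] toolhead 110.0 F [ 0.9 -0.7 -2.2] w 57.0 29.9
wrist z [ 687. -274.  145.]
```

View pics/c2.png

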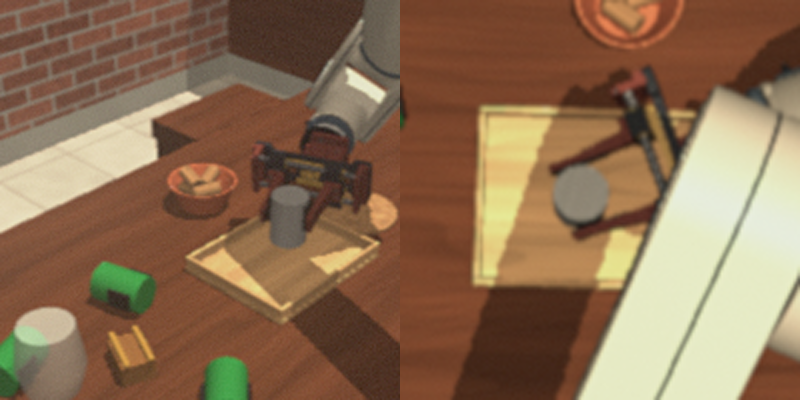

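The cup is upside down over the tray (side crop (290,215)) and clear of the bowl and the walls. I make a first knock, ending at the bottom to read the contact.

Emit:
servo_tool([
  [0,0,-1.5,0,0,0,-1],
  [0,0,-3.1,0,0,0,-1],
  [0,0,-4.5,0,0,0,-1],
  [0,0,-4.6,0,0,0,-1],
])

```text
t: 7.22
ee_pos: [584.4, 7.1, 44.0]
orientation: [-1.052, -1.496, -0.881]
ft_force: [1.3, 1.7, 2.2]
width: 57.2
grasp_force: 30.0
```

Run:
```python
from fk import *
state()
```

```text
t 7.22 q [-0.402  1.167  1.339  0.843  1.834 -1.102] TCP [584.4   7.1  44. ] G [590.8 -10.5  47.2] cupx [-0.004  0.001 -1.   ] mouth~ [590.7 -10.4   2.2] toolhead 109.9 F [1.3 1.7 2.2] w 57.2 30.0
```

Emit:
servo_tool([
  [0,0,2,0,0,0,-1],
  [0,0,4,0,0,0,-1],
  [0,0,3.6,0,0,0,-1],
  [0,0,1.9,0,0,0,-1],
  [0,0,0.2,0,0,0,-1],
  [0,0,-0.3,0,0,0,-1],
  [0,0,2,0,0,0,-1],
  [0,0,4,0,0,0,-1],
  [0,0,3.6,0,0,0,-1],
  [0,0,1.9,0,0,0,-1],
  [0,0,0.2,0,0,0,-1],
  [0,0,-0.3,0,0,0,-1],
  [0,0,2.5,0,0,0,-1],
  [0,0,4.5,0,0,0,-1],
  [0,0,4.5,0,0,0,-1],
])

```text
t: 8.47
ee_pos: [585.2, 6.4, 91.2]
orientation: [-1.053, -1.501, -0.88]
ft_force: [1.0, 0.3, -3.4]
width: 56.8
grasp_force: 30.0
```

```bash
cat > look.py <<'E'
import sys; from fk import *; from h import *
state(); n=sys.argv[1]
snap('side','s'+n); ref=cv2.imread('pics/side2.png'); a=cv2.imread('pics/s'+n+'.png')
c=proj('s'+n,[591,-10,20]); print('expected px',c); u,v=c.astype(int)
cv2.imwrite('pics/c'+n+'.png',np.hstack([cv2.resize(x[v-45:v+35,u-40:u+40],(400,400),interpolation=2) for x in (ref,a)]))
E
python3 look.py 3
```

```text
t 8.47 q [-0.402  1.092  1.371  0.85   1.859 -1.07 ] TCP [585.2   6.4  91.2] G [591.6 -11.2  94.6] cupx [-0.    -0.002 -1.   ] mouth~ [591.5 -11.3  49.6] toolhead 110.0 F [ 1.   0.3 -3.4] w 56.8 30.0
expected px [293.6 228.1]
```

View pics/c3.png

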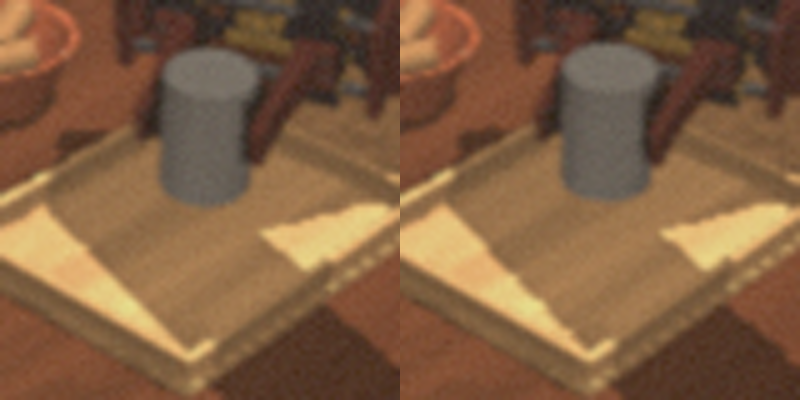

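No stopper in the tray yet (the floor around (200,225) of the crop is empty). More knocks.

Emit:
servo_tool([
  [0,0,-1.3,0,0,0,-1],
  [0,0,-3,0,0,0,-1],
  [0,0,-4.7,0,0,0,-1],
  [0,0,-5,0,0,0,-1],
  [0,0,-2.5,0,0,0,-1],
  [0,0,-0.7,0,0,0,-1],
  [0,0,-1.3,0,0,0,-1],
  [0,0,-3,0,0,0,-1],
  [0,0,-4.7,0,0,0,-1],
  [0,0,-5,0,0,0,-1],
  [0,0,-2.5,0,0,0,-1],
  [0,0,-0.5,0,0,0,-1],
  [0,0,0,0,0,0,-1],
  [0,0,0,0,0,0,-1],
])

```text
t: 9.68
ee_pos: [584.1, 6.8, 88.5]
orientation: [-1.054, -1.498, -0.878]
ft_force: [0.5, 0.4, -2.4]
width: 56.4
grasp_force: 30.0
```

```bash
cat >> look.py <<'E'
g=lambda x:cv2.GaussianBlur(x,(3,3),0)[v-10:v+20,u-30:u+30].astype(int)
d=np.abs(g(a)-g(cv2.imread('pics/s3.png'))).max(2); print('diff>35:',(d>35).sum(), np.argwhere(d>35).mean(0)+[v-10,u-30] if (d>35).any() else '')
E
python3 look.py 4
```

```text
t 9.68 q [-0.402  1.096  1.372  0.849  1.858 -1.071] TCP [584.1   6.8  88.5] G [590.5 -10.8  91.8] cupx [-0.004 -0.002 -1.   ] mouth~ [590.3 -10.9  46.8] toolhead 110.0 F [ 0.5  0.4 -2.4] w 56.4 30.0
expected px [293.6 228.1]
diff>35: 49 [223.08163265 294.48979592]
```

View pics/c4.png

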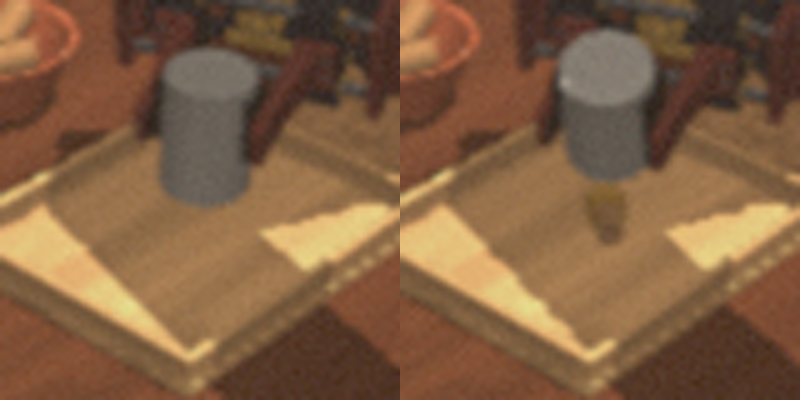

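The stopper has dropped out and is in the tray at about (294,226). The cup has turned about 24° in the grip, with its base leaning towards the tool heading. I lift it clear and look again.

Emit:
servo_tool([
  [0,0,2,0,0,0,-1],
  [0,0,5,0,0,0,-1],
  [0,0,8,0,0,0,-1],
  [0,0,11,0,0,0,-1],
  [0,0,11,0,0,0,-1],
  [0,0,11,0,0,0,-1],
  [0,0,11,0,0,0,-1],
])

```text
t: 10.32
ee_pos: [583.5, 7.0, 197.5]
orientation: [-1.054, -1.496, -0.877]
ft_force: [-0.4, 0.1, -1.3]
width: 56.3
grasp_force: 30.0
```

Run:
```python
from fk import *; from h import *
o,M,G,c=state(); snap('side','s5'); a=cv2.imread('pics/s5.png')
u,v=proj('s5',G).astype(int); print(u,v)
cv2.imwrite('pics/c5.png',cv2.resize(a[v-40:v+80,u-60:u+60],(600,600),interpolation=2))
```

```text
t 10.32 q [-0.402  0.934  1.418  0.879  1.935 -0.976] TCP [583.5   7.  197.5] G [589.9 -10.6 200.8] cupx [-0.006 -0.002 -1.   ] mouth~ [589.7 -10.7 155.8] toolhead 110.0 F [-0.4  0.1 -1.3] w 56.3 30.0
296 171
```

View pics/c5.png

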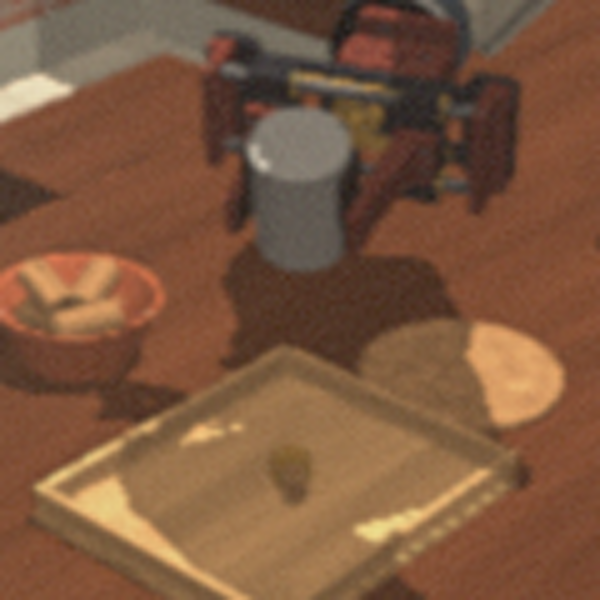

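The stopper rests in the tray at crop (290,475), well inside the walls, and the cup is clear of it. Next, to the coaster.

Emit:
servo_tool([
  [0,-2,0,0,0,4,-1],
  [0,-4,0,0,0,8,-1],
  [0.1,-6,0,0,0,12,-1],
  [0.2,-8,0,0,0,16,-1],
  [0.3,-10,0,0,0,20,-1],
  [0.4,-12,0,0,0,24,-1],
  [0.5,-14,0,0,0,28,-1],
  [0.6,-16,0,0,0,32,-1],
  [0.7,-18,-2,0,0,36,-1],
  [0.7,-20,-4,0,0,40,-1],
  [0.7,-21.1,-6,0,0,40,-1],
  [0.7,-21.1,-8,0,0,40,-1],
  [0.7,-21.1,-10,0,0,40,-1],
  [0.7,-21.1,-10,0,0,40,-1],
  [0.7,-21.1,-10,0,0,40,-1],
])

```text
t: 11.62
ee_pos: [589.7, -203.6, 96.7]
orientation: [-0.458, -1.694, -0.38]
ft_force: [-0.9, 0.5, -1.3]
width: 56.6
grasp_force: 30.0
```

Run:
```python
from fk import *
state()
```

```text
t 11.62 q [-0.408  1.309  0.784  0.177  2.441 -1.411] TCP [ 589.7 -203.6   96.7] G [ 606.  -213.    99.9] cupx [-0.007 -0.001 -1.   ] mouth~ [ 605.6 -213.    54.9] toolhead 150.0 F [-0.9  0.5 -1.3] w 56.6 30.0
```

Emit:
servo_tool([
  [0,0,-1.5,0,0,0,-1],
  [0,0,-3,0,0,0,-1],
  [0,0,-4,0,0,0,-1],
  [0,0,-4.3,0,0,0,-1],
  [0,0,-4.6,0,0,0,-1],
  [0,0,-4.8,0,0,0,-1],
  [0,0,-5,0,0,0,-1],
  [0,0,-5.1,0,0,0,-1],
  [0,0,-5.2,0,0,0,-1],
  [0,0,-5.2,0,0,0,-1],
])

```text
t: 12.45
ee_pos: [591.2, -204.3, 47.9]
orientation: [-0.459, -1.7, -0.379]
ft_force: [0.8, -0.2, -2.0]
width: 56.7
grasp_force: 30.0
```

Run:
```python
from fk import *; from h import *
o,M,G,c=state(); snap('side','s6'); snap('top','t6'); a=cv2.imread('pics/s6.png');b=cv2.imread('pics/t6.png')
u,v=proj('s6',G).astype(int);p,q=proj('t6',[607,-203,6]).astype(int)
cv2.imwrite('pics/c6.png',np.hstack([cv2.resize(a[v-40:v+40,u-40:u+40],(400,400),interpolation=2),cv2.resize(b[q-40:q+40,p-40:p+40],(400,400),interpolation=2)]))
```

```text
t 12.45 q [-0.408  1.378  0.739  0.171  2.411 -1.418] TCP [ 591.2 -204.3   47.9] G [ 607.4 -213.7   51.2] cupx [-0.001 -0.004 -1.   ] mouth~ [ 607.3 -213.8    6.2] toolhead 150.0 F [ 0.8 -0.2 -2. ] w 56.7 30.0
```

View pics/c6.png

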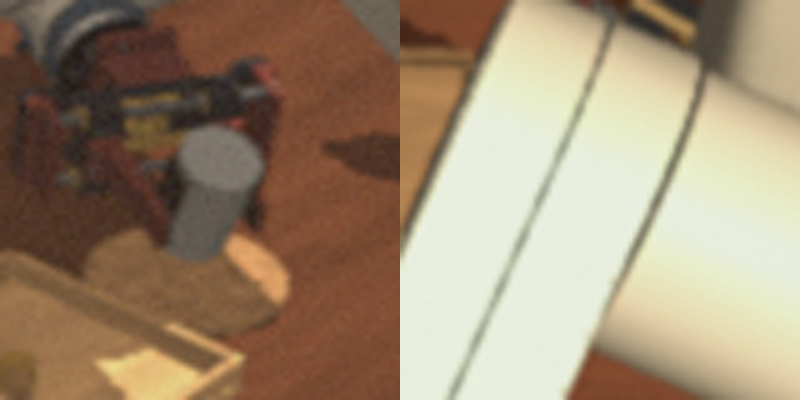

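The cup hangs over the coaster (rim at crop (200,250)), still leaning towards the robot and barely touching. I press it gently down to square it up.

Emit:
servo_tool([
  [0,0,-0.2,0,0,0,-1],
  [0,0,-0.4,0,0,0,-1],
  [0,0,-0.5,0,0,0,-1],
  [0,0,-0.5,0,0,0,-1],
])

```text
t: 12.88
ee_pos: [590.9, -204.1, 42.3]
orientation: [-0.459, -1.699, -0.379]
ft_force: [0.1, 0.5, -0.9]
width: 56.6
grasp_force: 30.0
```

Run:
```python
from fk import *
state()
```

```text
t 12.88 q [-0.408  1.387  0.735  0.171  2.409 -1.419] TCP [ 590.9 -204.1   42.3] G [ 607.1 -213.5   45.6] cupx [-0.002 -0.003 -1.   ] mouth~ [ 6.070e+02 -2.137e+02  6.000e-01] toolhead 150.0 F [ 0.1  0.5 -0.9] w 56.6 30.0
```

Emit:
servo_tool([
  [0,0,-0.2,0,0,0,-1],
  [0,0,-0.4,0,0,0,-1],
  [0,0,-0.5,0,0,0,-1],
  [0,0,-0.5,0,0,0,-1],
])

```text
t: 13.22
ee_pos: [590.9, -204.2, 37.2]
orientation: [-0.459, -1.699, -0.38]
ft_force: [-0.1, 0.1, -2.7]
width: 56.4
grasp_force: 30.0
```

Run:
```python
from fk import *
o,*_=state(); print(o['moment'])
```

```text
t 13.22 q [-0.408  1.394  0.729  0.17   2.406 -1.42 ] TCP [ 590.9 -204.2   37.2] G [ 607.1 -213.5   40.5] cupx [-0.002 -0.003 -1.   ] mouth~ [ 607.  -213.7   -4.5] toolhead 150.0 F [-0.1  0.1 -2.7] w 56.4 30.0
[-0.34460727 -0.77736214 -0.01994738]
```

Run:
```python
from fk import *; from h import *
G=np.array([607.4,-213.7,51.2]); hd=np.array([np.cos(np.radians(150)),np.sin(np.radians(150)),0]); z=np.array([0,0,1.])
g=proj('s6',G); u,v=g.astype(int)
B=np.array([u-40+218/5,v-40+158/5]); 
best=min(((np.linalg.norm(proj('s6',G+d*(np.sin(t)*hd+np.cos(t)*z))-B),d,np.degrees(t)) for d in range(5,60) for t in np.radians(range(-10,50,2)))); print(best)
for d,th in((27,20),(35,20),(40,20),(40,30),best[1:]):
    t=np.radians(th); U=np.sin(t)*hd+np.cos(t)*z; n=np.cos(t)*hd-np.sin(t)*z; s=np.cross(z,hd); Bc=G+d*U; 
    f=lambda X:((proj('s6',X)-[u-40,v-40])*5).round(0).tolist()
    print(d,th,'base',f(Bc),'ell top/bot/l/r',f(Bc-26*n),f(Bc+26*n),f(Bc+26*s),f(Bc-26*s),'rim',f(Bc-72*U),f(Bc-72*U+26*n),f(Bc-72*U+26*s),f(Bc-72*U-26*s),'rimz',(Bc-72*U)[2].round(1),(Bc-72*U+26*n)[2].round(1))
```

```text
(np.float64(0.14142135623732158), 43, np.float64(20.0))
27 20 base [212.0, 176.0] ell top/bot/l/r [197.0, 145.0] [227.0, 207.0] [249.0, 170.0] [173.0, 182.0] rim [187.0, 250.0] [201.0, 280.0] [223.0, 244.0] [149.0, 256.0] rimz 8.9 0.0
35 20 base [214.0, 168.0] ell top/bot/l/r [199.0, 137.0] [230.0, 198.0] [252.0, 162.0] [176.0, 173.0] rim [189.0, 242.0] [204.0, 273.0] [226.0, 236.0] [152.0, 248.0] rimz 16.4 7.5
40 20 base [216.0, 162.0] ell top/bot/l/r [201.0, 132.0] [232.0, 193.0] [254.0, 156.0] [178.0, 168.0] rim [191.0, 237.0] [206.0, 268.0] [228.0, 231.0] [153.0, 243.0] rimz 21.1 12.2
40 30 base [220.0, 171.0] ell top/bot/l/r [207.0, 135.0] [234.0, 207.0] [258.0, 165.0] [182.0, 177.0] rim [188.0, 230.0] [201.0, 265.0] [224.0, 224.0] [151.0, 236.0] rimz 23.5 10.5
43 20.0 base [218.0, 158.0] ell top/bot/l/r [202.0, 128.0] [233.0, 190.0] [256.0, 153.0] [178.0, 165.0] rim [192.0, 234.0] [207.0, 265.0] [228.0, 228.0] [154.0, 240.0] rimz 23.9 15.1
```

Emit:
servo_tool([
  [0,0,-0.1,0,0,0,-1],
  [0,0,-0.2,0,0,0,-1],
  [0,0,-0.3,0,0,0,-1],
  [0,0,-0.3,0,0,0,-1],
])

```text
t: 13.55
ee_pos: [591.1, -204.2, 34.5]
orientation: [-0.459, -1.7, -0.38]
ft_force: [0.7, -0.6, -1.6]
width: 56.4
grasp_force: 30.0
```

Run:
```python
from fk import *; from h import *
o,*_=state(); print(o['moment']); snap('side','s7')
```

```text
t 13.55 q [-0.408  1.398  0.726  0.17   2.405 -1.42 ] TCP [ 591.1 -204.2   34.5] G [ 607.3 -213.6   37.8] cupx [-0.002 -0.003 -1.   ] mouth~ [ 607.2 -213.7   -7.2] toolhead 150.0 F [ 0.7 -0.6 -1.6] w 56.4 30.0
[-0.34086998 -0.66999404 -0.02992356]
```

Emit:
servo_tool([
  [0,0,-0.1,0,0,0,-1],
  [0,0,-0.2,0,0,0,-1],
  [0,0,-0.3,0,0,0,-1],
  [0,0,-0.3,0,0,0,-1],
])

```text
t: 13.93
ee_pos: [591.4, -204.4, 33.8]
orientation: [-0.458, -1.698, -0.38]
ft_force: [-0.0, -0.3, 7.4]
width: 56.6
grasp_force: 29.8
```

Run:
```python
from fk import *; from h import *
o,M,G,c=state(); print(o['moment']); snap('side','s8')
# base-face ellipse: brighter grey disc
for n,G0 in(('s6',[607.4,-213.7,51.2]),('s7',[607.3,-213.6,37.8]),('s8',G)):
    a=cv2.imread(f'pics/{n}.png'); u,v=proj(n,G0).astype(int); x=cv2.resize(a[v-40:v+40,u-40:u+40],(400,400),interpolation=2)
    x=cv2.GaussianBlur(x,(9,9),0); h=cv2.cvtColor(x,cv2.COLOR_BGR2HSV)
    m=((h[...,1]<60)&(h[...,2]>60)).astype(np.uint8); m[:, :140]=0; m[:,290:]=0
    k,l,s,ce=cv2.connectedComponentsWithStats(m); i=1+np.argmax(s[1:,4]); p=np.argwhere(l==i)[:,::-1].astype(np.float32)
    print(n,(u,v),s[i],cv2.minAreaRect(p))
    g=h[...,2].copy(); g[l!=i]=0; t,mm=cv2.threshold(g[l==i],0,255,cv2.THRESH_OTSU); q=np.argwhere((l==i)&(h[...,2]>t))[:,::-1].astype(np.int32)
    print(t,cv2.fitEllipse(cv2.convexHull(q)),len(q))
```

```text
t 13.93 q [-0.408  1.401  0.723  0.17   2.408 -1.42 ] TCP [ 591.4 -204.4   33.8] G [ 607.6 -213.8   37.1] cupx [-0.004 -0.002 -1.   ] mouth~ [ 607.5 -213.9   -7.9] toolhead 150.0 F [-0.  -0.3  7.4] w 56.6 29.8
[0.48583027 0.6595783  0.0443871 ]
s6 (np.int64(331), np.int64(190)) [ 168  124   95  135 8419] ((207.57765197753906, 193.30941772460938), (84.3772964477539, 134.31768798828125), 22.166345596313477)
108.0 ((220.08009338378906, 158.490478515625), (59.31757354736328, 80.89850616455078), 113.41471099853516) 3707
s7 (np.int64(331), np.int64(194)) [ 168  122   92  136 8233] ((207.88922119140625, 192.7351531982422), (84.62322235107422, 132.0445556640625), 17.10272979736328)
108.0 ((218.71485900878906, 157.85601806640625), (59.092044830322266, 79.58658599853516), 113.94148254394531) 3659
s8 (np.int64(330), np.int64(194)) [ 171  123   93  134 8291] ((208.93714904785156, 191.2319793701172), (83.57908630371094, 134.52621459960938), 25.463346481323242)
108.0 ((222.94668579101562, 158.30003356933594), (58.95021438598633, 79.3701400756836), 111.90914916992188) 3633
```

Contact is about 9 N, and its moment points at the rim. The lean (about 20°) is below the tipping angle, so I loosen the fingers slightly and let the cup settle flat between them.

Emit:
servo_tool([
  [0,0,0,0,0,0,0.33],
  [0,0,0,0,0,0,0.33],
  [0,0,0,0,0,0,0.33],
  [0,0,0,0,0,0,0.33],
  [0,0,0,0,0,0,0.33],
  [0,0,0,0,0,0,0.33],
  [0,0,0,0,0,0,0.33],
  [0,0,0,0,0,0,0.33],
])

```text
t: 14.65
ee_pos: [591.1, -204.2, 31.6]
orientation: [-0.459, -1.7, -0.379]
ft_force: [1.1, 1.4, -0.5]
width: 58.0
grasp_force: 0.3
```

Run:
```python
from fk import *; from h import *
o,M,G,c=state(); print(o['moment']); snap('side','s9')
n='s9'
a=cv2.imread(f'pics/{n}.png'); u,v=330,194; x=cv2.resize(a[v-40:v+40,u-40:u+40],(400,400),interpolation=2); cv2.imwrite('pics/c9.png',cv2.resize(a[v-50:v+50,u-50:u+50],(500,500),interpolation=2))
x=cv2.GaussianBlur(x,(9,9),0); h=cv2.cvtColor(x,cv2.COLOR_BGR2HSV)
m=((h[...,1]<60)&(h[...,2]>60)).astype(np.uint8); m[:, :140]=0; m[:,290:]=0
k,l,s,ce=cv2.connectedComponentsWithStats(m); i=1+np.argmax(s[1:,4])
g=h[...,2]; t,mm=cv2.threshold(g[l==i],0,255,cv2.THRESH_OTSU); q=np.argwhere((l==i)&(g>t))[:,::-1].astype(np.int32)
print(s[i],t,cv2.fitEllipse(cv2.convexHull(q)),len(q))
```

```text
t 14.65 q [-0.408  1.403  0.723  0.17   2.404 -1.42 ] TCP [ 591.1 -204.2   31.6] G [ 607.3 -213.6   34.9] cupx [-0.002 -0.004 -1.   ] mouth~ [ 607.2 -213.7  -10.1] toolhead 150.0 F [ 1.1  1.4 -0.5] w 58.0 0.3
[-0.22130977 -0.51897852 -0.0896615 ]
[ 159  119   94  139 8925] 94.0 ((197.34109497070312, 189.1016845703125), (108.42817687988281, 137.277099609375), 8.154038429260254) 7371
```

Emit:
servo_tool([
  [0,0,0,0,0,0,0.5],
  [0,0,0,0,0,0,0.7],
  [0,0,0,0,0,0,1],
  [0,0,0,0,0,0,1],
  [0,0,0,0,0,0,1],
  [0,0,0,0,0,0,1],
  [0,0,0,0,0,0,1],
  [0.9,-0.5,0.2,0,0,0,1],
  [2.1,-1.2,0.4,0,0,0,1],
  [3.8,-2.2,0.8,0,0,0,1],
  [5.5,-3.2,1.1,0,0,0,1],
  [7.3,-4.2,1.6,0,0,0,1],
  [7.3,-4.2,1.6,0,0,0,1],
  [7.3,-4.2,1.6,0,0,0,1],
])

```text
t: 15.87
ee_pos: [664.0, -246.4, 46.5]
orientation: [-0.459, -1.7, -0.38]
ft_force: [-0.4, 0.7, 0.6]
width: 87.8
grasp_force: 0.0
```

Run:
```python
from fk import *; from h import *
o,M,G,c=state()
snap('side','s10');snap('top','t10'); a=cv2.imread('pics/s10.png')[150:250,260:380];b=cv2.imread('pics/t10.png')[170:270,290:410]
cv2.imwrite('pics/c10.png',np.vstack([cv2.resize(a,(360,300),interpolation=2),cv2.resize(b,(360,300),interpolation=2)]) )
for X in([607,-203,6],):print(((proj('s10',X)-[260,150])*3).round())
for g in ([612,-216],[607,-213]):
  for zz in (6,78): print(g,zz,((proj('s10',g+[zz])-[260,150])*3).round())
```

```text
t 15.87 q [-0.418  1.587  0.252  0.239  2.687 -1.333] TCP [ 664.  -246.4   46.5] G [ 680.2 -255.7   49.8] cupx [-0.002 -0.003 -1.   ] mouth~ [ 680.1 -255.9    4.8] toolhead 150.0 F [-0.4  0.7  0.6] w 87.8 0.0
[205. 164.]
[612, -216] 6 [208. 157.]
[612, -216] 78 [214.  98.]
[607, -213] 6 [211. 160.]
[607, -213] 78 [216. 100.]
```

View pics/c10.png

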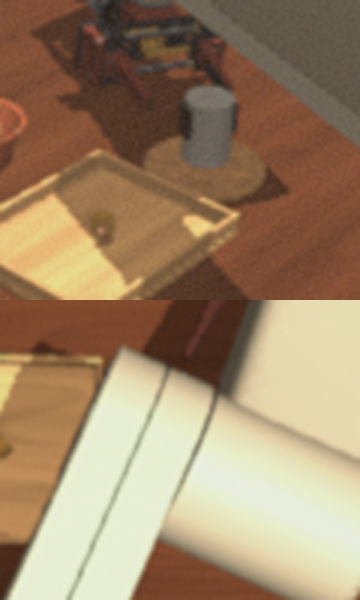

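The cup stands upright in the side view: its top centre is at crop (210,98), where a vertical cup about 14 mm off the coaster centre should appear. The stopper lies in the tray at (102,220), and the gripper is clear. I hand the job in.

```bash
python3 -c "
from workcell import ctrl
print(ctrl.close_job())"
```

```text
the job is handed in; nothing more can be done
None
```

I handed the job in at about 16 s. The last pictures show the stopper in the tray and the empty cup standing upside down about 14 mm off the coaster's centre, with the gripper clear. I haven't seen the judge's result.

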